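# Swing out the prop leg of the bench readout

### The arm

A 6-joint arm with a two-finger parallel gripper is mounted at the origin on a cart in front of the work surface, level with it; the furniture and walls round the work are solid. World frame = base frame: x ahead of the robot, y to its left, z up, the work surface at z = 0. Lengths are in m, angles in degrees, forces in N, time in s.
With the tool pointing down it reaches from about 0.4 to 0.825 m from the base axis. Payload 7 kg.
Tool frame: the origin (TCP) lies on the centre line of the jaws, within the pads' length; the fingertips stand 22 mm ahead of it and the grasp point (between the pads) lies 3 mm ahead of it; z points along the fingers, y is the line along which they close (so a half turn about z gives the same grasp; the last joint's range is limited). The gripper opens to 88 mm and grips with 3 to 60 N. Pads are 19 mm wide; open, the fingers measure 130 mm over their backs; the gripper's body (78 mm by 193 mm) begins 47 mm behind the grasp point.
Start: joints at [91.45, 20.546, 0.682, 0, -70.136, -16.507], TCP at [0.175, 0.652, 0.249] pointing down, gripper open.
Joint ranges: [-176.03, 176.03], [-82.01, 121.73], [-58.28, 71.71], [-173.87, 95.51], [-174.79, -0.11], [-173.66, 173.66]. Speed limits (degrees/s): [136.94, 136.94, 172.46, 180, 180, 180].

### API

Orientations are given as [roll, pitch, yaw] about the fixed x, y, z axes, in that order (R = Rz(yaw) Ry(pitch) Rx(roll)).
In Python, from plant import get_state, cams, r gives the robot as it stands.
- The arm moves only by the tool apply_moves, never from a script. Its argument "targets" is a list of rows, each an object with "dp": the shift along the world's x, y, z in m, a list of three; "yaw": the turn about the world's z in degrees. In form: [{"dp": [x, y, z], "yaw": yaw}, ...]. A call has 1 to 20 rows; each row is the pose to reach, as a shift and turn from the pose commanded when the call began; what a row does not reach only later rows make up. A row lasts 1/12 s, in which the tool goes at most 41.7 mm and 7.16 degrees, less where a joint would pass 70% of its speed; a pose out of reach is approached as far as the arm can. A call with a gripper value outside its range is refused whole. "grip" is the gripper command: -1 is fully open, 1 is shut, values between are in proportion, set as the call begins (left out, the last holds). The fingers move at their own pace and stop on an object; "squeeze" is the grip in N (left out, the last holds). Time passes only in rows, so rows that repeat a pose let the fingers close. It gives the time, the measured TCP pose, the force, the opening and the grip force at its end, in the units of the state.
- get_state(): the state, without advancing time (a new reading comes with each control period).
- cams.capture(name): name is "scene" or "top"; returns a dict with "image" (420x560x3 uint8, red, green, blue), "range_z" (420x560 float32, m along the optical axis (not along the pixel's ray), 0 where there is no reading), "fx", "fy", "cx", "cy" (pixels), "R" (3x3) and "t" (3): a world point X has camera coordinates R X + t. Camera axes: x right, y down, z forward; pixel columns grow to the right and rows downward; lengths in m; the calibration is good to about 2 mm. A picture is of the moment at which its call begins.
- r.close_job(): hands the job in; it is judged then, once.
The state is a dict: "time_s": time; "joints": joint angles; "qd": joint speeds; "joint_torque": joint torques, N m; "tcp_pos": TCP position; "eef_rot": TCP orientation; "contact_force": force on the tool from outside, world axes, zero at the start; "moment": the same for the moment, N m; "gripper_width": finger opening in m; "gripper_force": force on a finger pad.
Only numpy, scipy, OpenCV 4.12 (cv2) and the standard library are available. Lean on these libraries where they do the work, as an engineer would, in place of code of your own. Each camera call takes 0.05 s, during which the arm holds its last target. There are 200 camera calls.

### The job

Two bench readouts lie face down, each with a prop leg left half open on its back. Push the orange leg on out until it is fully against its stop, so that this readout is ready to be stood up; leave the readout lying where it is and leave the other one with the blue leg alone.

Things in the scene. Friction and masses are not known exactly. Their poses are not given: they have to be found in the camera images.
- readout_orange: flat grey readout with black rubber corners, face down, 130 x 170 x 26 mm (x, y, z), loose, 0.7-0.9 kg; the one to work on. Origin: centre of underside, z up. Hinge line of the orange leg: along y, at x +35, z 34 mm. Leg 50 mm wide (y), 5 mm thick, 80 mm from hinge to rubber-edged free end (9 mm thick); from the hinge it reaches towards -x.
- orange_leg (a joint): hinge of the orange leg, rad: 0 = flat on the readout's back; grows as the free end rises and swings towards the readout's +x; 1.57 = upright, 1.92 = fully out on a rigid stop (20 degrees past upright). Starts half open, 1.0 to 1.3. Friction hinge (0.04 N m): stays where it is left.
- readout_blue: flat grey readout with black rubber corners, face down, 130 x 170 x 26 mm (x, y, z), loose, 0.7-0.9 kg; to be left alone. Origin: centre of underside, z up. Hinge line of the blue leg: along y, at x +35, z 34 mm. Leg 50 mm wide (y), 5 mm thick, 80 mm from hinge to rubber-edged free end (9 mm thick); from the hinge it reaches towards -x.
- blue_leg (a joint): hinge of the blue leg, rad: 0 = flat on the readout's back; grows as the free end rises and swings towards the readout's +x; 1.57 = upright, 1.92 = fully out on a rigid stop (20 degrees past upright). Starts half open, 1.0 to 1.3. Friction hinge (0.04 N m): stays where it is left.

How it is judged:
By the outcome, as a careful person would: the job done as asked, in the order asked, and still so for the second after the job is handed in, with the robot touching nothing.
It also fails if it takes over 27 s, if anything falls off the work surface, if the arm or the gripper's body presses on something with over 40 N, if the wrist force passes 120 N, or if a joint passes its speed limit or range.

## Working session

There is one attempt and no reset: what is moved stays moved. The work goes in short steps, Python scripts to look and compute and a tool call to move; the robot and the scene stay as the last step left them, time stands still between calls to the robot, and variables do not carry over. Pictures are saved under pics/ and viewed, at most 10 in all, crops included, and the job is handed in when it is done.

Besides the shell and the picture viewer there is one more tool, called after "Call:" by a JSON object that holds its "name" and its "arguments". apply_moves: Moves the arm, as the interface text tells. Its arguments: {"type":"object","properties":{"targets":{"type":"array","items":{"type":"object","properties":{"dp":{"type":"array","items":{"type":"number"}},"yaw":{"type":"number"}}}},"grip":{"type":"number"},"squeeze":{"type":"number"}},"required":["targets"]}

```bash
mkdir -p pics
cat > h.py <<'E'
import numpy as np, cv2
from plant import get_state, cams, r
def cap(n):
    c=cams.capture(n)
    v,u=np.mgrid[0:420,0:560]; z=c["range_z"]
    P=np.stack([(u-c["cx"])/c["fx"]*z,(v-c["cy"])/c["fy"]*z,z],-1)
    c["W"]=(P-c["t"])@c["R"]; c["ok"]=z>0
    c["hsv"]=cv2.cvtColor(c["image"],cv2.COLOR_RGB2HSV)
    return c
E
python3 - <<'E'
from h import *
a=cap("scene");b=cap("top")
for n,c in(("scene",a),("top",b)):
    h=c["hsv"]
    print(n,(-c["R"].T@c["t"]).round(3))
    for k,lo,hi in(("or",5,22),("bl",95,125)):
        m=(h[...,0]>lo)&(h[...,0]<hi)&(h[...,1]>130)&(h[...,2]>60)&c["ok"]
        p=c["W"][m]; print(k,len(p), p.min(0).round(3) if len(p) else '',p.max(0).round(3)if len(p) else '')
cv2.imwrite("pics/a.png",cv2.cvtColor(a["image"],cv2.COLOR_RGB2BGR))
cv2.imwrite("pics/b.png",cv2.cvtColor(b["image"],cv2.COLOR_RGB2BGR))
print(get_state()["time_s"])
E
```

```text
scene [ 0.011 -0.26   0.571]
or 5536 [ 0.249 -0.178 -0.474] [0.841 1.317 0.103]
bl 7769 [ 0.179 -0.152  0.001] [0.756 0.302 0.246]
top [0.409 0.11  0.981]
or 1926 [ 0.268 -0.163 -0.   ] [0.602 0.347 0.111]
bl 2922 [ 0.26  -0.019  0.011] [0.722 0.3   0.198]
0.1
```

View pics/a.png

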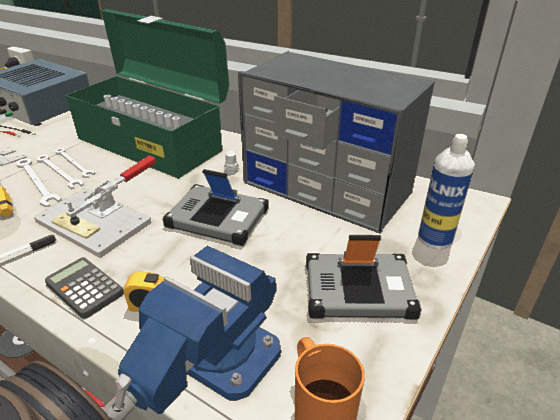

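View pics/b.png

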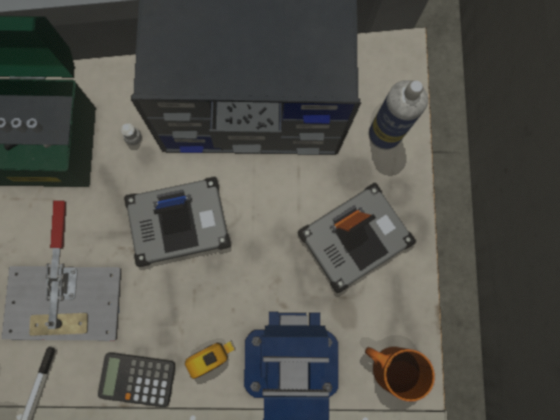

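Run:
```python
from h import *
b=cap("top");a=cap("scene")
print(b["W"][237,357].round(3),b["W"][222,178].round(3))
C=b["W"][237,357][:2]
def orange(c):
    h=c["hsv"];m=(h[...,0]>3)&(h[...,0]<22)&(h[...,1]>130)&(h[...,2]>60)&c["ok"]
    m&=np.linalg.norm(c["W"][...,:2]-C,axis=-1)<.1
    return m
# body: points with z 0.02-0.031 near C
W=b["W"];m=b["ok"]&(np.linalg.norm(W[...,:2]-C,axis=-1)<.13)&(W[...,2]>.017)&(W[...,2]<.034)
m=cv2.morphologyEx(m.astype(np.uint8),cv2.MORPH_OPEN,np.ones((3,3)))
q=W[m>0][:,:2].astype(np.float32); rect=cv2.minAreaRect(q*1000); print(rect, cv2.boxPoints(rect).round(0).tolist())
ctr=np.array(rect[0])/1000
e=cv2.boxPoints(rect)/1000; 
d=[e[1]-e[0],e[2]-e[1]]; s=min(d,key=np.linalg.norm); s=s/np.linalg.norm(s); s=s*np.sign(s[0])
y=np.array([-s[1],s[0]]); print("xaxis",s,np.degrees(np.arctan2(s[1],s[0])))
for n,c in(("top",b),("scene",a)):
    p=c["W"][orange(c)]; l=np.c_[(p[:,:2]-ctr)@s,(p[:,:2]-ctr)@y,p[:,2]]*1000
    print(n,len(l)); print(np.percentile(l,[1,10,50,90,99],axis=0).round(0))
    k=np.polyfit(l[:,0],l[:,2],1);
    f=cv2.fitLine(l[:,[0,2]].astype(np.float32),cv2.DIST_HUBER,0,.01,.01).ravel(); print(f)
# surroundings heights
M=b["ok"]&(W[...,2]>.045)
for i in np.arange(.3,.8,.02): print("%.2f"%i,''.join('#' if (M&(abs(W[...,0]-i)<.01)&(abs(W[...,1]-j)<.01)).any() else '.' for j in np.arange(.35,-.25,-.02)))
print(get_state()["tcp_pos"],get_state()["eef_rot"])
```

```text
[ 0.553 -0.058  0.03 ] [0.576 0.266 0.031]
((556.7117919921875, -59.37469482421875), (135.02252197265625, 176.80511474609375), 33.10780715942383) [[452.0, -22.0], [548.0, -170.0], [662.0, -97.0], [565.0, 52.0]]
xaxis [0.8376441 0.5462163] 33.10782
top 341
[[ 14. -22.  34.]
 [ 17. -16.  39.]
 [ 27.   4.  66.]
 [ 37.  23.  95.]
 [ 40.  26. 108.]]
[ 0.33540928 -0.9420725  26.913263   66.75352   ]
scene 711
[[  6. -21.  30.]
 [ 10. -17.  36.]
 [ 20.   2.  67.]
 [ 30.  22.  95.]
 [ 32.  26. 102.]]
[ 0.32411543 -0.94601756 20.075287   65.89434   ]
0.30 ......#.....######....##.##...
0.32 ......###...######....#..##...
0.34 .....#####..######...##..##...
0.36 .......###..######...#####....
0.38 ............######............
0.40 ............######............
0.42 ............######............
0.44 ..............................
0.46 ..............................
0.48 ..............................
0.50 ..............................
0.52 ..............................
0.54 ...................#..........
0.56 ...................###........
0.58 ...###............####........
0.60 ...###.............###........
0.62 ..####........................
0.64 ....##........................
0.66 .........####.................
0.68 ........######................
0.70 ....###.######.###............
0.72 ..##################...##.....
0.74 #.##################..####....
0.76 #.##################..####....
0.78 ..##################..####....
[0.17530494 0.65156349 0.24798094] [ 1.79943328e+02 -5.21781274e-03 -1.50620181e+01]
```

Run:
```python
from h import *
b=cap("top");W=b["W"];a=cap("scene");V=a["W"]
print("heights cm, columns y=.68..-.2 step .04")
for i in np.arange(.1,.8,.04):
    s=''
    for j in np.arange(.68,-.22,-.04):
        z=[w[...,2][k&(abs(w[...,0]-i)<.02)&(abs(w[...,1]-j)<.02)] for w,k in((W,b["ok"]),(V,a["ok"]))]
        z=np.concatenate(z); s+='%4d'%(np.percentile(z,98)*100) if len(z)>3 else '   .'
    print("%.2f"%i,s)
```

```text
heights cm, columns y=.68..-.2 step .04
0.10    .   .   .   .   .   .   .   .   .   .   .   .   .   .   .   .  25  26  25   .   .   .   .
0.14    .   .   .   .   .   .   .   .   .   .   .   .   .   .   .   8  16  16   .   .   .   .   .
0.18    .   .   .   .   .   .   .   .   .   .   .   .   .   .   .  10  15   .   .   .   .   .   .
0.22    .   . -11   0   1   0   0   0   0   0   0   0   0   0   0  12  12   0   0   0   0   0   0
0.26    .   .   .   0   1   1   0   1   1   1   1   0   0   0  14  14  14  14   0   0   0   0   0
0.30  -46 -46   0   0   1   1   0   1   1   2   1   5   6   1  14  14  14  14   1  10  10  10   0
0.34    2   2   0   0   0   1   0   1   1   1   1   6   6   5  14  14  14  14   1  10  10  10   0
0.38    2   2   0   1   2   6   2   2   1   0   0   0   5   1  14  14  14  14   1   7  10   0   0
0.42    0   0   0   1   2   5   4   1   1   0   0   0   0   0   9   9   9   9   0   0   0   0   0
0.46    0   0   0   1   1   6   5   1   1   0   0   0   0   0   0   0   0   2   2   0   0   0   0
0.50    0   0   0   1   1   6   6   1   2   2   2   2   0   0   0   0   0   2   3   2   2   0   0
0.54    0   0   0   0   0   7   6   0   2   3   3   3   2   2   0   0   2   3  11   3   3   2   0
0.58    0   0   0   0   0   7   6   0   2   3  10  10   3   0   0   0   2   4  10  11   3   2   0
0.62    0  10   0   0   0   7   0   0   2   4   7   7   2   0   0   0   0   2   4   3   2   0   0
0.66   12  12  12  12  12  12  12   0   0   0   2   2  24  24  24  24   0   0   0   2   2   0   0
0.70    7   7   7   7   7   7  12   0   0  25  25  25  25  25  25  25  25  25  25   0   0   0   0
0.74    9   9   9  10  10   7  12   0   4  25  25  25  25  25  25  25  25  25  25  18  21  18   0
0.78   28  29  29   8   7   7  12   0   0  25  25  25  25  25  25  25  25  25  25  18  22  18   0
```

Call:
{"name": "apply_moves", "arguments": {"targets": [{"dp": [0.28,-0.36,0.02],"yaw": 24},{"dp": [0.28,-0.36,0.02],"yaw": 24},{"dp": [0.28,-0.36,0.02],"yaw": 24},{"dp": [0.28,-0.36,0.02],"yaw": 24},{"dp": [0.28,-0.36,0.02],"yaw": 24},{"dp": [0.28,-0.36,0.02],"yaw": 24},{"dp": [0.28,-0.36,0.02],"yaw": 24},{"dp": [0.28,-0.36,0.02],"yaw": 24},{"dp": [0.28,-0.36,0.02],"yaw": 24},{"dp": [0.28,-0.36,0.02],"yaw": 24},{"dp": [0.28,-0.36,0.02],"yaw": 24},{"dp": [0.28,-0.36,0.02],"yaw": 24},{"dp": [0.28,-0.36,0.02],"yaw": 24},{"dp": [0.28,-0.36,0.02],"yaw": 24}], "grip": 1, "squeeze": 5}}

```text
time_s: 1.47
tcp_pos: [0.4555, 0.2916, 0.2686]
eef_rot: [-180.0, -0.0, 8.9]
contact_force: [-0.1, 0.3, -0.0]
gripper_width: 0.002
gripper_force: 0.0
```

Call:
{"name": "apply_moves", "arguments": {"targets": [{"dp": [0.063,-0.375,-0.04],"yaw": 24},{"dp": [0.063,-0.375,-0.04],"yaw": 24},{"dp": [0.063,-0.375,-0.04],"yaw": 24},{"dp": [0.063,-0.375,-0.04],"yaw": 24},{"dp": [0.063,-0.375,-0.04],"yaw": 24},{"dp": [0.063,-0.375,-0.04],"yaw": 24},{"dp": [0.063,-0.375,-0.04],"yaw": 24},{"dp": [0.063,-0.375,-0.04],"yaw": 24},{"dp": [0.063,-0.375,-0.04],"yaw": 24},{"dp": [0.063,-0.375,-0.04],"yaw": 24},{"dp": [0.063,-0.375,-0.04],"yaw": 24},{"dp": [0.063,-0.375,-0.04],"yaw": 24},{"dp": [0.063,-0.375,-0.04],"yaw": 24}]}}

```text
time_s: 2.55
tcp_pos: [0.5185, -0.0819, 0.2285]
eef_rot: [-180.0, -0.0, 33.0]
contact_force: [0.2, 1.6, -0.3]
gripper_width: 0.0007
gripper_force: 0.0
```

Call:
{"name": "apply_moves", "arguments": {"targets": [{"dp": [0,0,-0.04],"yaw": 0},{"dp": [0,0,-0.08],"yaw": 0},{"dp": [0,0,-0.11],"yaw": 0},{"dp": [0,0,-0.126],"yaw": 0},{"dp": [0,0,-0.126],"yaw": 0},{"dp": [0,0,-0.126],"yaw": 0}]}}

```text
time_s: 3.05
tcp_pos: [0.5184, -0.0819, 0.1025]
eef_rot: [-180.0, 0.1, 33.1]
contact_force: [0.5, 0.8, 0.5]
gripper_width: 0.0007
gripper_force: 0.0
```

Run:
```python
from h import *
a=cap("scene");s=get_state();print(s["tcp_pos"],s["contact_force"])
cv2.imwrite("pics/c.png",cv2.cvtColor(cv2.resize(a["image"][170:340,260:450],None,fx=3,fy=3),cv2.COLOR_RGB2BGR))
```

```text
[ 0.51927271 -0.08199743  0.10363605] [0.50817317 0.13168607 0.63607613]
```

View pics/c.png

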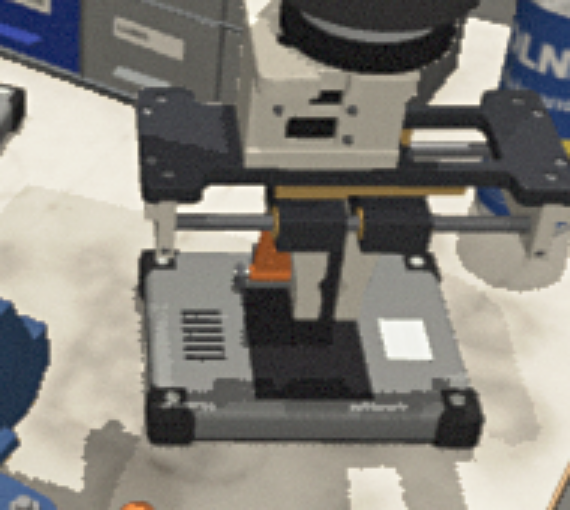

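Call:
{"name": "apply_moves", "arguments": {"targets": [{"dp": [0.0084,0.0055,0],"yaw": 0},{"dp": [0.0168,0.0109,0],"yaw": 0},{"dp": [0.0218,0.0142,0],"yaw": 0},{"dp": [0.0268,0.0175,0],"yaw": 0},{"dp": [0.031,0.0202,0],"yaw": 0},{"dp": [0.0352,0.0229,0],"yaw": 0},{"dp": [0.0394,0.0257,0],"yaw": 0},{"dp": [0.0436,0.0284,0],"yaw": 0},{"dp": [0.0477,0.0311,0],"yaw": 0},{"dp": [0.0519,0.0339,0],"yaw": 0},{"dp": [0.0544,0.0355,0],"yaw": 0},{"dp": [0.057,0.0371,0],"yaw": 0},{"dp": [0.057,0.0371,0],"yaw": 0}]}}

```text
time_s: 4.18
tcp_pos: [0.5759, -0.0458, 0.1025]
eef_rot: [180.0, -0.0, 33.0]
contact_force: [-0.6, 0.1, 0.1]
gripper_width: 0.0004
gripper_force: 0.0
```

```bash
cat >> h.py <<'E'
def look(png=None):
    ctr=np.array([.5567,-.0594]);s=np.array([.8376,.5462]);y=np.array([-s[1],s[0]])
    st=get_state();t=st["tcp_pos"];f=st["contact_force"]
    print("tcp bx,by",(t[:2]-ctr)@s,(t[:2]-ctr)@y,t[2],"f",f[:2]@s,f[:2]@y,f[2],st["time_s"])
    for n in("scene","top"):
        c=cap(n);h=c["hsv"];W=c["W"]
        m=(h[...,0]>3)&(h[...,0]<22)&(h[...,1]>130)&(h[...,2]>60)&c["ok"]&(np.linalg.norm(W[...,:2]-ctr,axis=-1)<.1)
        p=W[m]
        if len(p)>15:
            l=np.c_[(p[:,:2]-ctr)@s,(p[:,:2]-ctr)@y,p[:,2]]*1000
            v=cv2.fitLine(l[:,[0,2]].astype(np.float32),cv2.DIST_HUBER,0,.01,.01).ravel()
            print(n,len(l),"ang",np.degrees(np.arctan2(abs(v[1]),-v[0]*np.sign(v[1]))).round(1),np.percentile(l,[2,50,98],axis=0).round(0).tolist())
        # white label blob on the readout
        wm=(h[...,2]>200)&(h[...,1]<40)&(W[...,2]>.018)&(W[...,2]<.036)&(np.linalg.norm(W[...,:2]-ctr,axis=-1)<.09)
        print(n,"label",wm.sum(),np.median(W[wm],0).round(4) if wm.any() else '')
        k=(W[...,2]>.019)&(W[...,2]<.033)&(np.linalg.norm(W[...,:2]-ctr,axis=-1)<.13)
        k=cv2.morphologyEx(k.astype(np.uint8),cv2.MORPH_OPEN,np.ones((3,3)))
        print(n,"rect",cv2.minAreaRect((W[k>0][:,:2]*1000).astype(np.float32)))
        if png and n=="scene": cv2.imwrite("pics/%s.png"%png,cv2.cvtColor(cv2.resize(c["image"][170:340,260:450],None,fx=3,fy=3),cv2.COLOR_RGB2BGR))
E
python3 -c "
from h import *
look()"
```

```text
tcp bx,by 0.02350056768045826 0.0009064738057249326 0.10248767727904892 f -0.44530355197684446 0.42409670144880107 0.09488430153689065 4.1833
scene 773 ang 75.8 [[-2.0, -36.0, 33.0], [32.0, 6.0, 58.0], [37.0, 33.0, 176.0]]
scene label 77 [ 0.5742 -0.1071  0.0263]
scene rect ((554.1331787109375, -59.17927551269531), (136.02774047851562, 174.84909057617188), 33.39332962036133)
top label 0 
top rect ((552.9667358398438, -61.616729736328125), (126.24382781982422, 175.289306640625), 33.10781478881836)
```

Call:
{"name": "apply_moves", "arguments": {"targets": [{"dp": [0.0025,0.0016,0],"yaw": 0},{"dp": [0.005,0.0033,0],"yaw": 0},{"dp": [0.0075,0.0049,0],"yaw": 0},{"dp": [0.0092,0.006,0],"yaw": 0},{"dp": [0.0092,0.006,0],"yaw": 0}]}}

```text
time_s: 4.7
tcp_pos: [0.585, -0.0399, 0.1025]
eef_rot: [180.0, -0.0, 33.0]
contact_force: [-0.7, 0.7, -0.6]
gripper_width: 0.001
gripper_force: 0.0
```

Call:
{"name": "apply_moves", "arguments": {"targets": [{"dp": [0.0008,0.0005,0],"yaw": 0},{"dp": [0.0017,0.0011,0],"yaw": 0}]}}

```text
time_s: 4.87
tcp_pos: [0.5862, -0.039, 0.1025]
eef_rot: [-180.0, 0.0, 32.9]
contact_force: [-1.0, -0.2, -0.2]
gripper_width: 0.0008
gripper_force: 0.4
```

```bash
python3 -c "
from h import *
look()"
```

```text
tcp bx,by 0.03583363330780149 0.000978326086642313 0.10252176962184616 f -0.9476992641121735 0.42682239746485456 -0.16625133283939966 4.8667
scene 914 ang 79.3 [[10.0, -35.0, 32.0], [36.0, 5.0, 58.0], [52.0, 31.0, 176.0]]
scene label 87 [ 0.5757 -0.1051  0.026 ]
scene rect ((553.7224731445312, -59.401268005371094), (134.10031127929688, 174.73912048339844), 33.3801383972168)
top label 7 [ 0.5728 -0.1023  0.0286]
top rect ((556.26220703125, -59.23028564453125), (134.26268005371094, 175.44424438476562), 33.01338577270508)
```

```bash
sed -i 's/<.1)$/<.1)\&(W[...,2]<.118)\&(W[...,2]>.036)/' h.py; python3 -c "
from h import *
look('d')" | grep ang
```

```text
scene 685 ang 106.5 [[30.0, -22.0, 37.0], [38.0, 7.0, 56.0], [51.0, 26.0, 99.0]]
```

Call:
{"name": "apply_moves", "arguments": {"targets": [{"dp": [0.0008,0.0005,0],"yaw": 0},{"dp": [0.0017,0.0011,0],"yaw": 0}]}}

```text
time_s: 5.23
tcp_pos: [0.5879, -0.038, 0.1026]
eef_rot: [-180.0, 0.0, 32.9]
contact_force: [-0.1, -1.1, -0.8]
gripper_width: 0.0004
gripper_force: 0.4
```

Call:
{"name": "apply_moves", "arguments": {"targets": [{"dp": [0.0008,0.0005,0],"yaw": 0},{"dp": [0.0008,0.0005,0],"yaw": 0}]}}

```text
time_s: 5.4
tcp_pos: [0.5889, -0.0373, 0.1025]
eef_rot: [-180.0, 0.0, 32.9]
contact_force: [-0.9, -0.7, -0.1]
gripper_width: 0.0005
gripper_force: 0.3
```

```bash
python3 -c "
from h import *
look()"
```

```text
tcp bx,by 0.03899093791359373 0.0009104686258960895 0.1025112982532898 f -1.200946220869662 -0.1116288615192692 -0.11841625525095956 5.4
scene 713 ang 109.7 [[30.0, -21.0, 37.0], [40.0, 6.0, 56.0], [55.0, 26.0, 98.0]]
scene label 81 [ 0.5761 -0.1051  0.0262]
scene rect ((553.4517822265625, -59.02427673339844), (134.73675537109375, 173.66310119628906), 33.142086029052734)
top label 8 [ 0.5752 -0.0997  0.0306]
top rect ((556.1193237304688, -59.119354248046875), (134.1798858642578, 175.11361694335938), 33.12799835205078)
```

View pics/d.png

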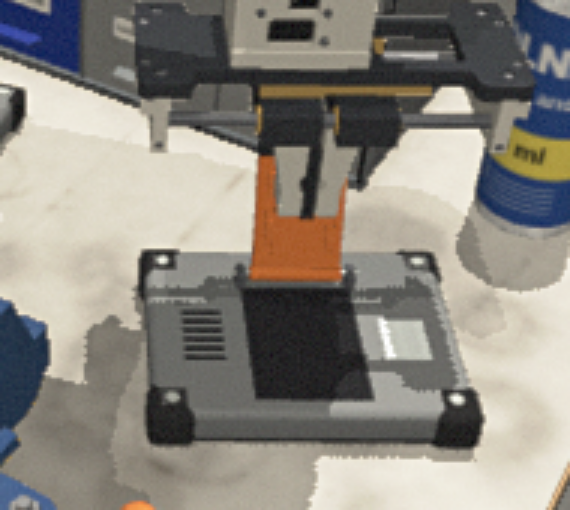

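The leg (crop ~300,230) leans past upright, the fingers are pushing it near the centre, and the readout has not moved. It's close to the stop, so I'll push in small steps until the force rises.

Call:
{"name": "apply_moves", "arguments": {"targets": [{"dp": [0.0008,0.0005,0],"yaw": 0},{"dp": [0.0008,0.0005,0],"yaw": 0}]}}

```text
time_s: 5.67
tcp_pos: [0.5893, -0.037, 0.1025]
eef_rot: [-180.0, 0.0, 32.9]
contact_force: [-1.7, -0.9, 1.1]
gripper_width: 0.0004
gripper_force: 1.0
```

Call:
{"name": "apply_moves", "arguments": {"targets": [{"dp": [0.0008,0.0005,0],"yaw": 0},{"dp": [0.0008,0.0005,0],"yaw": 0}]}}

```text
time_s: 5.83
tcp_pos: [0.5895, -0.0369, 0.1024]
eef_rot: [-180.0, 0.1, 32.9]
contact_force: [-3.6, -2.9, 2.7]
gripper_width: 0.0004
gripper_force: 2.7
```

```bash
python3 -c "
from h import *
look()"
```

```text
tcp bx,by 0.03974953118269248 0.0009513598971983145 0.10241223984662146 f -4.622720596838077 -0.5000001151492408 2.7366083018057203 5.8333
scene 718 ang 110.4 [[30.0, -21.0, 37.0], [40.0, 6.0, 56.0], [55.0, 25.0, 98.0]]
scene label 82 [ 0.5768 -0.1051  0.0263]
scene rect ((553.6052856445312, -59.393096923828125), (134.7078857421875, 174.21653747558594), 33.356380462646484)
top label 9 [ 0.5758 -0.1003  0.0274]
top rect ((554.5726318359375, -59.684783935546875), (130.93988037109375, 175.53221130371094), 33.04186248779297)
```

The force rose to 4.6 N while the tool stalled and the angle reads 110°, so the leg is on its stop. Backing off.

Call:
{"name": "apply_moves", "arguments": {"targets": [{"dp": [-0.0042,-0.0027,0],"yaw": 0},{"dp": [-0.0126,-0.0082,0],"yaw": 0},{"dp": [-0.0293,-0.0191,0],"yaw": 0},{"dp": [-0.046,-0.03,0],"yaw": 0},{"dp": [-0.067,-0.0437,0],"yaw": 0},{"dp": [-0.067,-0.0437,0.04],"yaw": 0},{"dp": [-0.067,-0.0437,0.08],"yaw": 0},{"dp": [-0.067,-0.0437,0.12],"yaw": 0},{"dp": [-0.067,-0.0437,0.15],"yaw": 0},{"dp": [-0.067,-0.0437,0.15],"yaw": 0},{"dp": [-0.067,-0.0437,0.15],"yaw": 0}]}}

```text
time_s: 6.85
tcp_pos: [0.5242, -0.08, 0.255]
eef_rot: [179.9, -0.3, 32.9]
contact_force: [-1.3, -0.8, -0.8]
gripper_width: 0.0007
gripper_force: 0.0
```

```bash
python3 -c "
from h import *
look('e')"
```

```text
tcp bx,by -0.03852064273946524 0.0005030791109821714 0.2550441545515078 f -1.536885882649458 0.09160845553076757 -0.8285913548354366 6.85
scene 1166 ang 109.9 [[31.0, -21.0, 37.0], [44.0, 2.0, 69.0], [56.0, 25.0, 101.0]]
scene label 200 [ 0.576  -0.1105  0.0261]
scene rect ((553.7302856445312, -59.73628234863281), (134.45018005371094, 175.72462463378906), 32.91264343261719)
top label 0 
top rect ((0.0, 0.0), (0.0, 0.0), 0.0)
```

View pics/e.png

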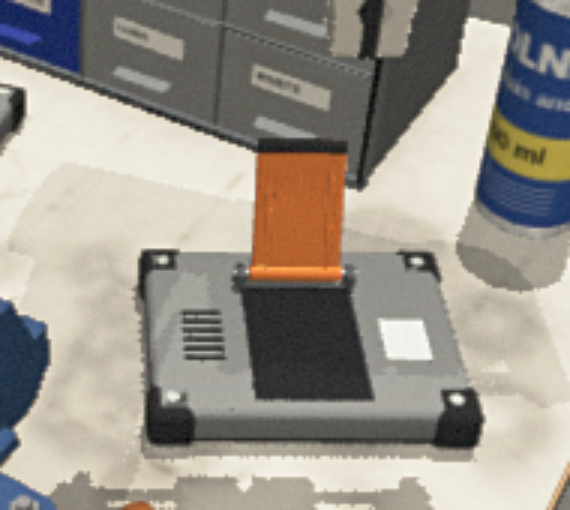

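The orange leg (crop ~300,215) now stands at 110°, the readout hasn't moved and the gripper is clear.

```bash
python3 -c "
from plant import r
print(r.close_job())"
```

```text
the job is handed in; nothing more can be done
None
```

The orange leg is fully out against its stop (measured at about 110°), its readout still lies where it was, the blue one was not touched, and the job is handed in at about 7 s of the 27 s allowed.

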